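# Load the slide carrier on the stage and set the magnifier over it

### The job

Lift the steel retaining bar with the red fin out of the two blue brackets of the dock and lay it on the free worktop, well clear of the dock. Then take out the yellow slide carrier, whose ends alone are free there, set it down on the worktop to change your hold to its long sides, as only these are free in the pocket of the viewing stage, and seat it flat and fully down in that pocket, keeping it roughly level all the while. Last, swing the magnifier arm (red peg) until the lens is centred over the pocket and let go; leave the dark stain bottle behind the magnifier, the blue slide box and the dropper bottle where they are.

Things in the scene. Friction and masses are not known exactly. Their poses are not given: they have to be found in the camera images.
- dock: Fixed dock, origin on the worktop under its centre, x along its walls, z up. Aluminium foot 46 x 96 x 5 mm with a step 40 x 46 mm, 10 mm high, on which the carrier lies. Two blue walls 40 mm long, 4 mm thick, 52 mm high, stand at y = -16 to -20 and +16 to +20 mm. Each has an open notch at its middle, 13 mm wide, bottom 35 mm above the worktop: the two brackets of the bar.
- dock_seat (a point): Centre of the carrier's place in the dock, 22 mm above the worktop; x along the carrier's length and the dock's walls, z up. The carrier's ends stick out 8 mm beyond the walls at either end; its long sides are hidden between the walls, 2 mm clear of them.
- bar_fin (a point): Grip point on the retaining bar's red upright fin, 12 mm thick (x), 26 mm wide (y); the fin's top is 14 mm above this point, its foot on the rod 27 mm below. z points up. Take it across the 12 mm. In the brackets this point is 72 mm above the worktop, 20 mm above the walls' tops; with the bar standing on the worktop, 41 mm. The bar weighs about 80 g.
- bar_rod (a point): Centre of the retaining bar's square steel rod (10 x 84 x 10 mm, long axis y), 32 mm below the fin's grip point. The rod lies in both notches, 1 mm above the carrier, with a dark collar (18 x 6 x 16 mm, reaching 9 mm below this point) outside each wall at y = -30 and +30 mm. Set on the worktop it stands on its collars, this point 9 mm up.
- carrier_center (a point): Centre of the loose yellow slide carrier, a block 56 mm long (x), 28 mm wide (y), 24 mm high (z), with a glass slide and a pink stain on its top; 12 mm above its underside; about 60 g. It is the same both ways round.
- stage: Fixed viewing stage, origin on the column axis at worktop height, turned to another bearing round the column each time; the pocket lies on its -x side, 140 mm out. The pocket: a black bed 22 mm wide, 20 mm above the worktop, between two blue C-shaped end pieces 54 mm high. Under the bed is a plate 82 x 44 mm, 6 mm high; an arm under 24 mm high leads to the column.
- pocket (a point): Where the carrier's centre must come, 32 mm above the worktop. x points to the column and is the direction of the carrier's length; z up. End walls have inner faces at x = -32 and +32 mm (outer 37); corner cheeks, inner faces at y = -17 and +17 mm (outer 21), cover x beyond -24.5 and +24.5 mm. Between the cheeks both long sides are open for 49 mm. The carrier is the same both ways round.
- column (a point): Axis of the magnifier's upright column (18 mm thick, on a fixed round foot of 92 mm), 100 mm above the worktop; the arm turns about it.
- lens (a point): Centre of the round lens (black rim 64 mm outside, 8 mm thick), 105 mm above the worktop, 140 mm from the column axis. Turning the arm to the stage's bearing brings it straight over the pocket.
- lens_peg (a point): Middle of the upright red peg on the magnifier arm, 14 mm thick, 135 mm above the worktop and 85 mm from the column axis, on the line from column to lens. It is free from 112 mm (the white arm's top) to 154 mm, where it has a 4 mm cap 19 mm wide up to 158 mm. The hub over the column reaches up to 127 mm.
- lens_arm (a joint): Angle of the magnifier arm about its column, rad, growing anticlockwise seen from above; free from -1.4 to 2.5. The lens has to come round by about 2.4 to 3.1 rad with growing angle, across the side nearest the robot, so let go and take the peg again on the way if the wrist cannot turn so far. Stiff with friction (about 0.25 N m, some 3 N at the peg): it stays where it is let go.
- stain_bottle: Dark purple stain bottle with a black cap, 44 mm across, 94 mm high, standing behind the magnifier; origin at the centre of its underside. Bystander.
- slide_box: Blue slide box, 89 x 98 x 34 mm, origin at the centre of its underside. Bystander.
- oil_dropper: Small brown dropper bottle with a black teat, 26 mm across, 86 mm high, origin at the centre of its underside. Bystander.
There are look-alikes about, which are no part of the job. What is shaped like the dock but green is not meant.

How it is judged:
On the way, in this order (a step that is already met when the one before it is completed fails the run):
1. the bar is out of the brackets and lies on the worktop at least 80 mm from the dock, let go, with the carrier still in the dock (horizontal distance between bar_rod and dock_seat above 0.08 m and height (world z) of bar_rod below 0.03 m and contact force between the fingers and bar below 0.1 N and distance between carrier_center and dock_seat below 0.015 m), for 0.2 s.
2. the carrier stands flat on the worktop, let go, away from dock and pocket (height (world z) of carrier_center below 0.018 m and angle between carrier_center's own z axis and vertical below 0.1 rad and contact force between the fingers and carrier below 0.1 N and horizontal distance between carrier_center and dock_seat above 0.05 m and horizontal distance between carrier_center and pocket above 0.05 m), for 0.1 s.
3. the carrier lies seated in the pocket, let go, while the lens is still away from it (horizontal distance between carrier_center and pocket below 0.006 m and z of carrier_center in the frame of pocket below 0.003 m and contact force between the fingers and carrier below 0.1 N and horizontal distance between lens and pocket above 0.03 m), for 0.2 s.
4. the lens is over the pocket (horizontal distance between lens and pocket below 0.008 m), for 0.2 s.
At the end, for the whole second after the job is handed in: The lens centre is within 8 mm of straight over the pocket centre and the arm is still; the carrier lies flat in the pocket, its centre within 6 mm sideways and 3 mm in height of the pocket point, along the pocket's length; the bar lies on the worktop at least 80 mm from the dock, at rest (horizontal distance between lens and pocket below 0.008 m and velocity of joint lens_arm between -0.02 and 0.02 rad/s and horizontal distance between carrier_center and pocket below 0.006 m and z of carrier_center in the frame of pocket between -0.003 and 0.003 m and angle between the x axis of carrier_center and the x axis of pocket, either way round below 0.2 rad and angle between carrier_center's own z axis and vertical below 0.1 rad and horizontal distance between bar_rod and dock_seat above 0.08 m and height (world z) of bar_rod between 0 and 0.03 m and linear speed of each of bar, carrier below 0.02 m/s); the robot touches nothing.
It fails at once if the carrier is tilted by more than 40 degrees (angle between carrier_center's own z axis and vertical above 0.7 rad).
It fails at once if the stain bottle, the slide box or the dropper bottle is moved by more than 25 mm (distance of any of stain_bottle, slide_box, oil_dropper from where it was at the start of the episode above 0.025 m).
It also fails if it takes over 64 s, if anything falls off the work surface, if the arm or the gripper's body presses on something with over 40 N, if the wrist force passes 120 N, or if a joint passes its speed limit or range.

### The arm

A 6-joint arm with a two-finger parallel gripper is mounted at the origin on a cart in front of the work surface, level with it; the furniture and walls round the work are solid. World frame = base frame: x ahead of the robot, y to its left, z up, the work surface at z = 0. Lengths are in m, angles in rad, forces in N, time in s.
With the tool pointing down it reaches from about 0.35 to 0.8 m from the base axis. Payload 7.3 kg.
Tool frame: the origin (TCP) lies at the very end of the fingers, on their centre line; the grasp point (between the pads) lies 19 mm behind it; z points along the fingers, y is the line along which they close (so a half turn about z gives the same grasp; the last joint's range is limited). The gripper opens to 85 mm and grips with 20 to 120 N. Pads are 22 mm wide; open, the fingers measure 114 mm over their backs; the gripper's body (76 mm by 85 mm) begins 54 mm behind the grasp point. The pads swing forward as they close: fully open they stand 13 mm farther back than shut.
Start: joints at [-1.358, 0.342, 1.524, -0, 1.275, -0.146], TCP at [0.184, -0.492, 0.231] pointing down, gripper open.
Joint ranges: [-2.53, 2.53], [-0.77, 2.02], [0.04, 2.7], [-1, 4.14], [0.28, 2.66], [-3.11, 3.11]. Speed limits (rad/s): [2.57, 2.57, 3.14, 3.14, 3.14, 3.14].

### API

Orientations are given as a rotation vector (axis times angle).
In Python, from workcell import bot gives the robot as it stands. The module is installed in compiled form; this text tells all that it offers.
- The arm moves only by the shell command python3 -m inch 'ROWS' [FORCE]. ROWS is JSON, a list of rows, each a list of 5 numbers: the finger opening in cm, from 0 to 8.54, then the shift along the tool's x, y, z in cm, then the turn about the tool's z in rad. In form: [[gripper, dx, dy, dz, spin], ...]. A call has 1 to 10 rows; each row is the pose to reach, as a shift and turn from the pose commanded when the call began, along the tool's axes at that moment; what a row does not reach only later rows make up. A row lasts 1/12 s, in which the tool goes at most 41.7 mm and 7.16 degrees, less where a joint would pass 70% of its speed; a pose out of reach is approached as far as the arm can. A call with a gripper value outside its range is refused whole. The fingers move at their own pace and stop on an object; FORCE is the grip in N (left out, the last holds). Time passes only in rows, so rows that repeat a pose let the fingers close. It gives the time, the measured TCP pose, the force, the opening and the grip force at its end, in the units of the state.
- bot.state(): the state, without advancing time (a new reading comes with each control period).
- bot.grab_frame(name): name is "scene" or "top"; returns the picture (384x512x3 uint8, red, green, blue); there is no depth.
- bot.camera_model(name): a dict with "intrinsics" (3x3 intrinsics, pixels), "rvec" (rotation vector, rad) and "tvec" (3), from world to camera coordinates, as OpenCV has them. Camera axes: x right, y down, z forward; pixel columns grow to the right and rows downward; lengths in m; the calibration is good to about 2 mm. A picture is of the moment at which its call begins. camera_model takes no time and is no camera call.
- bot.finish_job(): hands the job in; it is judged then, once.
Trained networks look in the newest picture that a camera, given by its name, has taken for a name from the list of things; names that differ only in an ending like _2 or _b are one class to them, and where a whole thing is asked for, a point or a joint stands for the part that bears it (a point fixed in the world has none). Each returns a list of dicts, best first, with "score" (0 to 1); they miss things now and then, are a little off and sometimes report something else, mostly with a low value. They report only what shows in the picture. A call takes as long as a camera call. They do not tell look-alikes from the thing itself.
- bot.boxes_of(camera, name): "location" ([x, y, z] in m, in world coordinates, good to about 4 mm: the middle of the surface that is visible of it).
- bot.spot_point(camera, name): "location" ([x, y, z] in m, in world coordinates, good to about 4 mm: a listed point, or the origin of a listed thing).
The state is a dict: "time": time; "joints": joint angles; "joint_vel": joint speeds; "joint_torque": joint torques, N m; "ee_pos": TCP position; "tcp_rot": TCP orientation; "contact_force": force on the tool from outside, world axes, zero at the start; "ft_torque": the same for the moment, N m; "gripper_width": finger opening in m; "gripper_force": force on a finger pad.
Only numpy, scipy, OpenCV 4.12 (cv2) and the standard library are available. Lean on these libraries where they do the work, as an engineer would, in place of code of your own. Each camera call takes 0.05 s, during which the arm holds its last target. There are 200 camera calls.

## Working session

There is one attempt and no reset: what is moved stays moved. The work goes in short steps, Python scripts to look and compute and a shell command to move; the robot and the scene stay as the last step left them, time stands still between calls to the robot, and variables do not carry over. Pictures are saved under pics/ and viewed, at most 10 in all, crops included, and the job is handed in when it is done.

```bash
mkdir -p pics; cat > h.py <<'E'
import numpy as np, cv2
from workcell import bot
from scipy.spatial.transform import Rotation as R
def proj(cam,p):
    m=bot.camera_model(cam); q,_=cv2.projectPoints(np.array([p],float),np.array(m["rvec"],float),np.array(m["tvec"],float),np.array(m["intrinsics"],float),None); return q.ravel().round(0)
def ray(cam,uv,z):
    m=bot.camera_model(cam);Rm=R.from_rotvec(m["rvec"]).as_matrix();t=np.array(m["tvec"],float)
    d=Rm.T@np.linalg.solve(np.array(m["intrinsics"],float),[uv[0],uv[1],1]);c=-Rm.T@t
    return c+d*(z-c[2])/d[2]
def rel(p):
    s=bot.state();return R.from_rotvec(s["tcp_rot"]).inv().apply(np.array(p)-s["ee_pos"])*100
E
python3 - <<'E'
from h import *
ims={}
for c in("scene","top"):
    ims[c]=bot.grab_frame(c); cv2.imwrite(f"pics/{c}0.png",cv2.cvtColor(ims[c],cv2.COLOR_RGB2BGR))
for c in("top","scene"):
  print(c)
  for n in["dock_seat","bar_fin","bar_rod","carrier_center","pocket","column","lens","lens_peg","stage","stain_bottle","slide_box","oil_dropper"]:
    for r in bot.spot_point(c,n)[:3]: print(n,round(r["score"],2),np.round(r["location"],3),proj(c,r["location"]))
print(bot.state())
E
```

```text
top
dock_seat 0.97 [ 0.634 -0.189  0.026] [380. 165.]
dock_seat 0.56 [0.396 0.226 0.022] [253. 243.]
bar_fin 0.41 [0.39  0.226 0.072] [253. 246.]
bar_fin 0.38 [0.393 0.231 0.035] [252. 244.]
bar_rod 0.5 [0.395 0.229 0.036] [252. 244.]
bar_rod 0.29 [ 0.707  0.342 -0.005] [216. 149.]
carrier_center 0.67 [0.388 0.231 0.024] [252. 246.]
carrier_center 0.43 [0.464 0.469 0.106] [172. 224.]
pocket 0.89 [0.593 0.213 0.03 ] [255. 181.]
column 0.62 [0.537 0.341 0.1  ] [214. 199.]
lens 0.81 [0.464 0.466 0.107] [173. 224.]
lens 0.7 [0.395 0.23  0.038] [252. 244.]
lens_peg 0.7 [0.496 0.415 0.136] [188. 213.]
stage 0.88 [0.54  0.341 0.002] [217. 199.]
stain_bottle 0.55 [ 0.709  0.342 -0.002] [216. 148.]
slide_box 0.87 [0.46  0.569 0.002] [148. 226.]
oil_dropper 0.56 [ 0.493 -0.183  0.002] [378. 209.]
scene
dock_seat 0.55 [ 0.632 -0.196  0.018] [315. 153.]
dock_seat 0.5 [0.391 0.226 0.024] [286. 249.]
bar_fin 0.71 [0.396 0.226 0.073] [286. 235.]
bar_fin 0.49 [0.537 0.34  0.104] [219. 221.]
bar_rod 0.53 [0.394 0.226 0.042] [285. 244.]
bar_rod 0.4 [0.395 0.226 0.074] [286. 235.]
carrier_center 0.42 [
[... 506 characters left out ...]
nts': array([-1.35795419e+00,  3.42007403e-01,  1.52410147e+00,  4.59231487e-05,
        1.27538033e+00, -1.46037380e-01]), 'joint_vel': array([ 5.45974198e-04,  9.13981857e-04,  2.19810658e-04, -6.80454536e-05,
        6.89407193e-04, -9.99500708e-04]), 'joint_torque': array([-8.91662112e-04, -4.33575189e+01, -2.46275067e+01, -1.75067876e-04,
        3.98099419e-04, -2.09710947e-05]), 'ee_pos': array([ 0.18441437, -0.49157263,  0.23131715]), 'tcp_rot': array([3.09105420e+00, 5.60667445e-01, 7.43977637e-05]), 'contact_force': array([ 0.52586428,  0.39193808, -0.14839071]), 'ft_torque': array([ 0.00951382, -0.04162635, -0.04041843]), 'gripper_force': 0.0, 'gripper_width': 0.08531390552356952}
```

View pics/scene0.png

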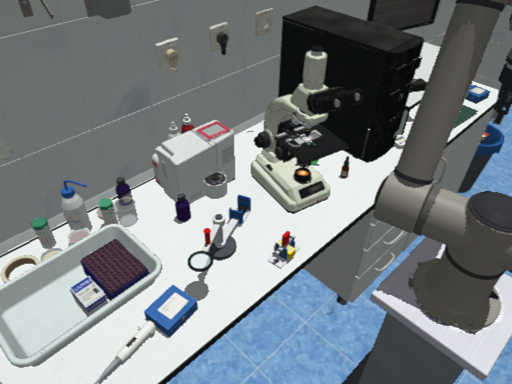

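View pics/top0.png

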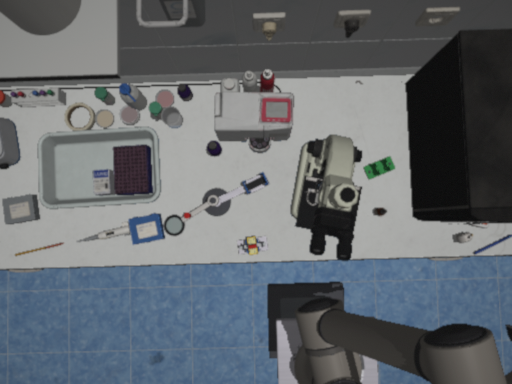

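```bash
python3 - <<'E'
from h import *
a=cv2.imread("pics/top0.png");b=cv2.imread("pics/scene0.png")
f=lambda im,u,v,r,n:cv2.resize(im[v-r:v+r,u-r:u+r],(n,n),interpolation=cv2.INTER_CUBIC)
o=np.vstack([np.hstack([f(a,253,243,20,300),f(a,380,167,20,300)]),np.hstack([f(b,286,246,22,300),f(a,245,190,25,300)])])
cv2.imwrite("pics/crop0.png",o)
E
```

```text
(no output)
```

View pics/crop0.png

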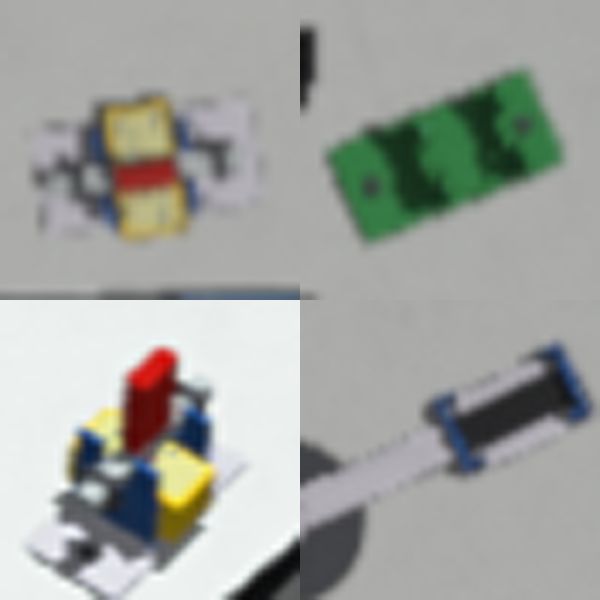

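Two dock-like things: the blue-walled one at top (253,244) / scene (286,246), with red fin and yellow carrier, and the green one at top (380,167). The blue one fits the description: blue brackets, bar with the red fin, yellow carrier. The pocket with its black bed is at top (255,182), the lens at (174,225).

```bash
cat >> h.py <<'E'
def go(x,y,z,psi=None):
    "shift cm in tool axes and spin rad for tool y at bearing psi deg (tool down)"
    s=bot.state();M=R.from_rotvec(s["tcp_rot"]).as_matrix()
    cur=np.degrees(np.arctan2(M[1,1],M[0,1]))
    sp=0 if psi is None else -np.radians(psi-cur)
    return "t%.1f psi%.1f q6 %.1f shift %s spin %.3f (or %.3f)"%(s["time"],cur,np.degrees(s["joints"][5]),np.round(rel([x,y,z]),2),sp,sp-np.sign(sp)*2*np.pi)
E
python3 - <<'E'
from h import *
def ang(cam,lo,hi,roi,z,name):
    im=cv2.imread(f"pics/{cam}0.png");u0,v0,u1,v1=roi
    h=cv2.cvtColor(im,cv2.COLOR_BGR2HSV);m=cv2.inRange(h,lo,hi);k=np.zeros_like(m);k[v0:v1,u0:u1]=m[v0:v1,u0:u1]
    vs,us=np.nonzero(k);P=np.array([ray(cam,(u,v),z)[:2] for u,v in zip(us,vs)])
    c=P.mean(0);w,V=np.linalg.eigh(np.cov((P-c).T));print(name,cam,len(P),c.round(4),"major deg",np.degrees(np.arctan2(V[1,1],V[0,1])).round(1),np.sqrt(w*12).round(3))
ang("top",(18,60,80),(35,255,255),(238,228,268,260),.034,"carrier")
ang("top",(0,120,60),(8,255,255),(238,228,268,260),.086,"fin")
ang("top",(0,0,0),(180,90,70),(243,172,270,195),.02,"bed")
ang("top",(105,100,40),(130,255,255),(240,170,272,197),.054,"stage blue")
ang("top",(105,100,40),(130,255,255),(238,228,268,260),.052,"walls blue")
for uv,z in(((253,268),0),((318,248),.3),((300,200),.1),((293,215),.1)):print(uv,ray("top",uv,z).round(3))
print(go(.36,-.02,.48,7));print(go(.393,.228,.2,7))
E
```

```text
carrier top 122 [0.3912 0.2305] major deg -172.2 [0.03  0.065]
fin top 27 [0.3911 0.2287] major deg 91.9 [0.01  0.025]
bed top 109 [0.5888 0.2137] major deg 113.5 [0.02  0.063]
stage blue top 45 [0.5852 0.2122] major deg 114.1 [0.038 0.114]
walls blue top 6 [0.3928 0.2426] major deg 132.8 [0.044 0.055]
(253, 268) [0.314 0.23  0.   ]
(318, 248) [0.393 0.055 0.3  ]
(300, 200) [0.526 0.079 0.1  ]
(293, 215) [0.481 0.102 0.1  ]
t1.3 psi-69.4 q6 -8.4 shift [ 33.   -37.98 -24.87] spin -1.334 (or 4.949)
t1.3 psi-69.4 q6 -8.4 shift [ 44.8  -60.05   3.13] spin -1.334 (or 4.949)
```

```bash
python3 -m inch '[[6,10,-10,-25,-0.12],[6,14,-14,-25,-0.25],[6,18,-18,-25,-0.4],[6,22,-22,-25,-0.5],[6,25,-25,-25,-0.6],[6,27,-29,-25,-0.8],[6,30,-33,-25,-0.9],[6,33,-38,-25,-1.0],[6,33,-38,-25,-1.1],[6,33,-38,-25,-1.2]]'; python3 -c "
from h import *
print(go(.393,.228,.15,7.5))"
```

```text
time: 2.13
ee_pos: [0.3109, -0.167, 0.4369]
tcp_rot: [2.228, 2.214, 0.0]
contact_force: [1.5, -0.2, 0.1]
gripper_width: 0.0601
gripper_force: 0.0
t2.1 psi-0.4 q6 -40.4 shift [39.57  7.93 28.67] spin -0.137 (or 6.146)
```

```bash
python3 -m inch '[[6,20,3.9,-3,0],[6,20,3.9,-3,-0.05],[6,20,3.9,-3,-0.1],[6,25,5,-3,-0.13],[6,33,7,0,-0.13],[6,37.5,7.5,8,-0.13],[6,37.5,7.5,12,-0.13],[6,37.5,7.5,16,-0.13],[6,37.5,7.5,20,-0.13],[6,37.5,7.5,20,-0.13]]'; python3 -c "
from h import *
print(go(.393,.228,.15,7.5))"
```

```text
time: 2.97
ee_pos: [0.3824, 0.1689, 0.301]
tcp_rot: [2.084, 2.349, 0.003]
contact_force: [1.2, -0.2, 0.2]
gripper_width: 0.0599
gripper_force: 0.0
t3.0 psi6.8 q6 6.5 shift [ 5.74  1.72 15.11] spin -0.011 (or 6.272)
```

```bash
python3 -m inch '[[5,4,1.2,0,-0.01],[5,5.3,1.3,3,-0.01],[5,5.3,1.3,7,-0.01],[5,5.3,1.3,11,-0.01],[5,5.3,1.3,13.5,-0.01],[5,5.3,1.3,13.5,-0.01],[5,5.3,1.3,13.5,-0.01]]'; python3 - <<'E'
from h import *
print(go(.393,.228,.15,7.5))
for c in("top","scene"):
    im=bot.grab_frame(c);cv2.imwrite(f"pics/{c}1.png",cv2.cvtColor(im,cv2.COLOR_RGB2BGR))
    for n in("bar_fin","dock_seat","bar_rod"):
        for r in bot.spot_point(c,n)[:2]:print(c,n,round(r["score"],2),np.round(r["location"],3))
E
```

```text
time: 3.55
ee_pos: [0.389, 0.2213, 0.1668]
tcp_rot: [-2.074, -2.358, 0.003]
contact_force: [0.5, 0.0, 0.6]
gripper_width: 0.0501
gripper_force: 0.0
t3.5 psi7.3 q6 12.5 shift [0.61 0.49 1.68] spin -0.003 (or 6.280)
top bar_fin 0.43 [0.538 0.344 0.096]
top dock_seat 0.85 [ 0.634 -0.191  0.024]
top dock_seat 0.41 [0.395 0.226 0.021]
scene bar_fin 0.59 [0.392 0.225 0.074]
scene dock_seat 0.72 [0.39  0.229 0.041]
scene dock_seat 0.5 [0.392 0.228 0.024]
```

```bash
python3 -m inch '[[4,0.6,0.45,2,0],[4,0.6,0.45,5,0],[4,0.6,0.45,8,0],[4,0.6,0.45,10.8,0],[4,0.6,0.45,10.8,0],[4,0.6,0.45,10.8,0]]' 40; python3 - <<'E'
from h import *
print(bot.state()["ee_pos"],go(.393,.228,.057,7.5))
im=bot.grab_frame("scene");cv2.imwrite("pics/s2.png",cv2.cvtColor(cv2.resize(im[190:290,220:350],None,fx=5,fy=5,interpolation=cv2.INTER_CUBIC),cv2.COLOR_RGB2BGR))
E
```

```text
time: 4.45
ee_pos: [0.3925, 0.2277, 0.0587]
tcp_rot: [-2.074, -2.358, 0.004]
contact_force: [1.0, 0.4, 0.2]
gripper_width: 0.0401
gripper_force: 0.0
[0.39250045 0.22770672 0.05868825] t4.5 psi7.3 q6 13.1 shift [0.02 0.05 0.17] spin -0.003 (or 6.280)
```

View pics/s2.png

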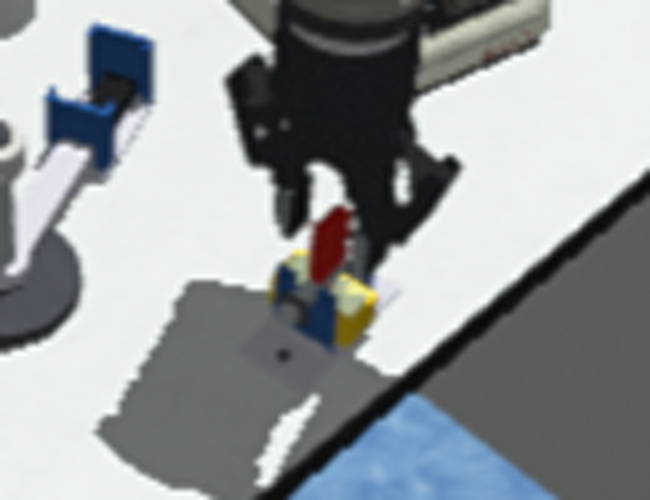

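The fin (crop ~(330,245)) stands between the two fingers. Closing and lifting.

```bash
python3 -m inch '[[1,0,0,0.1,0],[0.5,0,0,0.1,0],[0.5,0,0,0.1,0],[0.5,0,0,0.1,0],[0.5,0,0,0.1,0]]' 40; python3 -m inch '[[0.5,0,0,-1,0],[0.5,0,0,-3,0],[0.5,0,0,-5.5,0],[0.5,0,0,-8,0],[0.5,0,0,-8,0]]';python3 - <<'E'
from h import *
print(go(.385,.372,.032,7.5))
for n in("bar_rod","bar_fin","carrier_center"):
    bot.grab_frame("scene")
    for r in bot.spot_point("scene",n)[:2]:print(n,round(r["score"],2),np.round(r["location"],3))
E
```

```text
time: 4.92
ee_pos: [0.3939, 0.2283, 0.0593]
tcp_rot: [2.074, 2.358, 0.004]
contact_force: [-0.4, -0.3, 8.1]
gripper_width: 0.0112
gripper_force: 45.1
time: 5.33
ee_pos: [0.3954, 0.2289, 0.1425]
tcp_rot: [2.072, 2.356, 0.012]
contact_force: [1.0, 0.2, -0.7]
gripper_width: 0.0112
gripper_force: 44.0
t5.3 psi7.3 q6 13.1 shift [14.3   0.71 11.08] spin -0.003 (or 6.280)
bar_rod 0.44 [0.394 0.23  0.127]
bar_fin 0.69 [0.398 0.23  0.151]
bar_fin 0.53 [0.468 0.466 0.104]
carrier_center 0.63 [0.394 0.227 0.022]
```

```bash
python3 -m inch '[[0.5,3,0.1,0,0],[0.5,7,0.3,0,0],[0.5,11,0.6,0,0],[0.5,14.3,0.7,2,0],[0.5,14.3,0.7,5,0],[0.5,14.3,0.7,8,0],[0.5,14.3,0.7,10,0],[0.5,14.3,0.7,10.8,0],[0.5,14.3,0.7,11.2,0],[0.5,14.3,0.7,11.2,0]]'; python3 -m inch '[[0.5,0,0,0.1,0],[3,0,0,0.1,0],[3,0,0,0.1,0],[3.5,0,0,0.1,0],[4,0,0,-1.5,0],[5,0,0,-5,0],[7,0,0,-9,0],[8.5,0,0,-10,0],[8.5,0,0,-10,0]]'; python3 - <<'E'
from h import *
print(go(.393,.228,.09,7.5))
for c in("scene","top"):
  im=bot.grab_frame(c);cv2.imwrite(f"pics/{c}3.png",cv2.cvtColor(im,cv2.COLOR_RGB2BGR))
  for n in("bar_rod","carrier_center","dock_seat"):
    for r in bot.spot_point(c,n)[:3]:print(c,n,round(r["score"],2),np.round(r["location"],3))
E
```

```text
time: 6.47
ee_pos: [0.3797, 0.3695, 0.0277]
tcp_rot: [-2.074, -2.358, 0.008]
contact_force: [-10.8, -7.0, 26.5]
gripper_width: 0.0107
gripper_force: 49.1
time: 7.22
ee_pos: [0.3835, 0.3719, 0.1291]
tcp_rot: [2.074, 2.358, 0.01]
contact_force: [0.0, -0.4, -0.7]
gripper_width: 0.0832
gripper_force: 0.0
t7.2 psi7.3 q6 28.6 shift [-14.41  -0.92   3.86] spin -0.003 (or 6.280)
scene bar_rod 0.54 [0.378 0.367 0.009]
scene bar_rod 0.16 [0.394 0.229 0.02 ]
scene carrier_center 0.46 [0.394 0.231 0.022]
scene dock_seat 0.59 [0.391 0.227 0.023]
scene dock_seat 0.55 [ 0.634 -0.195  0.017]
top bar_rod 0.47 [0.381 0.371 0.004]
top carrier_center 0.54 [0.392 0.229 0.022]
top dock_seat 0.85 [0.399 0.226 0.023]
top dock_seat 0.82 [ 0.635 -0.191  0.022]
```

```bash
python3 -m inch '[[8.5,-3,-0.2,-1,0],[8.5,-7,-0.5,-1,0],[8.5,-11,-0.7,-1,0],[8.5,-14.3,-0.85,0,0],[8.5,-14.3,-0.85,2,0],[8.5,-14.3,-0.85,4,0],[8.5,-14.3,-0.85,4,0],[8.5,-14.3,-0.85,4,0]]' 30; python3 - <<'E'
from h import *
print(bot.state()["ee_pos"],go(.394,.2285,.009,7.5))
im=bot.grab_frame("scene");cv2.imwrite("pics/s4.png",cv2.cvtColor(cv2.resize(im[190:290,170:340],None,fx=4.7,fy=4.7,interpolation=cv2.INTER_CUBIC),cv2.COLOR_RGB2BGR))
E
```

```text
time: 8.28
ee_pos: [0.3909, 0.2274, 0.0853]
tcp_rot: [-2.074, -2.358, 0.004]
contact_force: [-0.1, 0.5, 0.5]
gripper_width: 0.0851
gripper_force: 0.0
[0.39091395 0.22742228 0.08532638] t8.3 psi7.3 q6 13.1 shift [0.07 0.34 7.63] spin -0.003 (or 6.280)
```

View pics/s4.png

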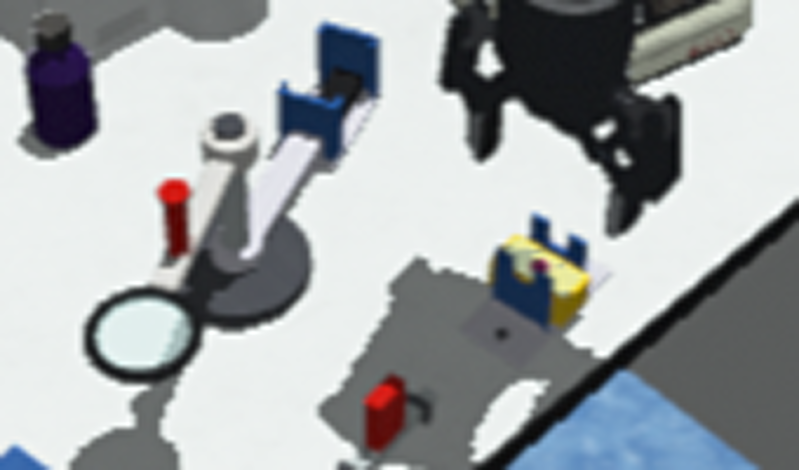

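The bar stands on the worktop (crop fin (383,415)), the carrier still lies in the dock (540,280), and the open fingers span its ends.

```bash
python3 -m inch '[[8.5,0.1,0.3,2,0],[8.5,0.1,0.3,4,0],[8.5,0.1,0.3,6,0],[8.5,0.1,0.3,7.7,0],[8.5,0.1,0.3,7.7,0],[7,0.1,0.3,7.7,0],[5,0.1,0.3,7.7,0],[5,0.1,0.3,7.7,0],[5,0.1,0.3,7.7,0],[5,0.1,0.3,7.7,0]]' 30; python3 -m inch '[[5,0,0,-0.5,0],[5,0,0,-1,0],[5,0,0,-2,0],[5,0,0,-2,0]]'; python3 - <<'E'
from h import *
print(bot.state()["ee_pos"])
bot.grab_frame("scene")
for n in("carrier_center",):
    for r in bot.spot_point("scene",n)[:2]:print(n,round(r["score"],2),np.round(r["location"],3))
E
```

```text
time: 9.17
ee_pos: [0.3954, 0.2297, 0.0104]
tcp_rot: [2.074, 2.358, 0.004]
contact_force: [-0.6, 0.2, 6.4]
gripper_width: 0.0554
gripper_force: 32.5
time: 9.5
ee_pos: [0.3953, 0.2295, 0.0307]
tcp_rot: [2.074, 2.358, 0.004]
contact_force: [0.5, 0.7, -0.6]
gripper_width: 0.0558
gripper_force: 32.2
[0.39533188 0.22946442 0.03068831]
carrier_center 0.72 [0.397 0.228 0.042]
```

```bash
python3 -m inch '[[5,0,0,-3,0],[5,0,0,-6,0],[5,0,0,-6.5,0],[5,-2,2.6,-6.5,0],[5,-4.5,5.8,-6.5,0],[5,-6,7.8,-5,0],[5,-6,7.8,-2,0],[5,-6,7.8,1,0],[5,-6,7.8,2,0],[5,-6,7.8,2.6,0]]'; python3 -m inch '[[5,0,0,0.1,0],[5,0,0,0.15,0]]'; python3 -c "
from h import *
print(bot.state()['ee_pos'])"
```

```text
time: 10.43
ee_pos: [0.4777, 0.1791, 0.0007]
tcp_rot: [-2.073, -2.357, 0.006]
contact_force: [-0.4, -0.1, -0.0]
gripper_width: 0.0555
gripper_force: 32.7
time: 10.6
ee_pos: [0.4798, 0.1799, 0.0021]
tcp_rot: [2.074, 2.359, 0.001]
contact_force: [0.0, 1.5, -0.7]
gripper_width: 0.0551
gripper_force: 32.8
[0.47981327 0.17992983 0.00213118]
```

```bash
python3 -m inch '[[5,0,0,0.15,0],[5,0,0,0.2,0],[6,0,0,0.2,0],[8,0,0,0.15,0],[8.5,0,0,0.1,0],[8.5,0,0,-3,0],[8.5,0,0,-6,0],[8.5,0,0,-8,0.1],[8.5,0,0,-8,0.2],[8.5,0,0,-8,0.3]]'; python3 -m inch '[[6,0,0,0,0.12],[6,0,0,0,0.25],[6,0,0,0,0.37],[6,0,0,0,0.5],[6,0,0,0,0.62],[6,0,0,0,0.75],[6,0,0,0,0.87],[6,0,0,0,1.0],[6,0,0,0,1.12],[6,0,0,0,1.24]]'; python3 - <<'E'
from h import *
print(bot.state()["ee_pos"],go(.48,.18,.0,-82.5))
for c in("scene","top"):
  im=bot.grab_frame(c);cv2.imwrite(f"pics/{c}5.png",cv2.cvtColor(im,cv2.COLOR_RGB2BGR))
  for n in("carrier_center",):
    for r in bot.spot_point(c,n)[:3]:print(c,n,round(r["score"],2),np.round(r["location"],3))
E
```

```text
time: 11.43
ee_pos: [0.4805, 0.1798, 0.0834]
tcp_rot: [2.407, 2.015, 0.006]
contact_force: [-0.5, 0.6, 0.4]
gripper_width: 0.0849
gripper_force: 0.0
time: 12.27
ee_pos: [0.4794, 0.1796, 0.0817]
tcp_rot: [3.132, 0.239, 0.001]
contact_force: [0.1, 1.5, 0.1]
gripper_width: 0.06
gripper_force: 0.0
[0.47941302 0.17957645 0.08173482] t12.3 psi-81.3 q6 93.2 shift [ 0.06 -0.03  8.17] spin 0.022 (or -6.261)
scene carrier_center 0.79 [0.48  0.177 0.013]
scene carrier_center 0.64 [0.378 0.368 0.012]
```

```bash
python3 -m inch '[[6,0.03,-0.03,3,0.02],[6,0.03,-0.03,5,0.02],[6,0.03,-0.03,7,0.02],[6,0.03,-0.03,7.85,0.02],[4,0.03,-0.03,7.85,0.02],[2.2,0.03,-0.03,7.85,0.02],[2.2,0.03,-0.03,7.85,0.02],[2.2,0.03,-0.03,7.85,0.02],[2.2,0.03,-0.03,7.85,0.02]]' 30; python3 -m inch '[[2.2,0,0,-2,0],[2.2,0,0,-5,0],[2.2,0,0,-8,0],[2.2,0,0,-8,0.12],[2.2,0,0,-8,0.24],[2.2,0,0,-8,0.36]]';  python3 - <<'E'
from h import *
print(bot.state()["ee_pos"],go(.5915,.2135,.08,-156.2))
for c in("scene","top"):
  im=bot.grab_frame(c);cv2.imwrite(f"pics/{c}6.png",cv2.cvtColor(im,cv2.COLOR_RGB2BGR))
  for n in("carrier_center","pocket","column"):
    for r in bot.spot_point(c,n)[:2]:print(c,n,round(r["score"],2),np.round(r["location"],3))
E
```

```text
time: 13.22
ee_pos: [0.4803, 0.18, 0.0039]
tcp_rot: [-3.134, -0.218, -0.003]
contact_force: [-0.8, 1.0, 3.8]
gripper_width: 0.0276
gripper_force: 30.1
time: 13.72
ee_pos: [0.48, 0.18, 0.0843]
tcp_rot: [-3.121, 0.355, -0.004]
contact_force: [-0.2, -0.2, -1.3]
gripper_width: 0.0273
gripper_force: 29.7
[0.48003895 0.18003652 0.08431844] t13.7 psi-103.0 q6 115.0 shift [10.11 -5.77  0.46] spin 0.929 (or -5.355)
scene carrier_center 0.7 [0.48  0.179 0.09 ]
scene pocket 0.76 [0.597 0.215 0.029]
scene column 0.87 [0.536 0.339 0.101]
top carrier_center 0.53 [0.59  0.215 0.034]
top pocket 0.66 [ 0.398  0.231 -0.001]
top pocket 0.59 [0.591 0.214 0.033]
top column 0.87 [0.54  0.341 0.099]
top column 0.49 [ 0.71   0.34  -0.001]
```

```bash
python3 -m inch '[[2.2,2,-1,0,0.12],[2.2,4,-2,0,0.24],[2.2,6,-3.2,0,0.36],[2.2,8,-4.5,0,0.48],[2.2,10.1,-5.9,0,0.6],[2.2,10.1,-5.9,0,0.72],[2.2,10.1,-5.9,0,0.84],[2.2,10.1,-5.9,0,0.93],[2.2,10.1,-5.9,0,0.93],[2.2,10.1,-5.9,0,0.93]]';  python3 - <<'E'
from h import *
print(bot.state()["ee_pos"],go(.593,.213,.0255,-156.1))
o=[]
for c,(u,v) in(("scene",(238,200)),("top",(255,180))):
  im=bot.grab_frame(c);cv2.imwrite(f"pics/{c}7.png",cv2.cvtColor(im,cv2.COLOR_RGB2BGR))
  o.append(cv2.resize(im[v-30:v+30,u-28:u+28],(392,420),interpolation=cv2.INTER_CUBIC))
  for n in("carrier_center","pocket"):
    for r in bot.spot_point(c,n)[:2]:print(c,n,round(r["score"],2),np.round(r["location"],3))
cv2.imwrite("pics/c7.png",cv2.cvtColor(np.hstack(o),cv2.COLOR_RGB2BGR))
E
```

```text
time: 14.95
ee_pos: [0.591, 0.2153, 0.0827]
tcp_rot: [2.638, -1.705, -0.001]
contact_force: [0.4, 0.5, -1.6]
gripper_width: 0.0274
gripper_force: 29.9
[0.59095507 0.21526637 0.08268156] t14.9 psi-155.8 q6 168.8 shift [ 0.29 -0.1   5.72] spin 0.006 (or -6.277)
scene carrier_center 0.69 [0.59  0.216 0.09 ]
scene pocket 0.67 [0.597 0.216 0.031]
top pocket 0.71 [0.591 0.216 0.031]
top pocket 0.64 [0.378 0.367 0.041]
```

View pics/c7.png

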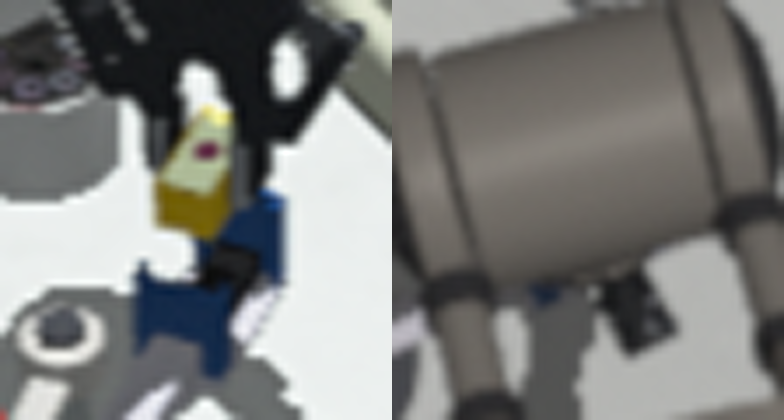

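The carrier hangs level at crop (200,170), above the pocket (crop (215,285)). Descending past the rims and feeling for contact.

```bash
python3 -m inch '[[2.2,0.25,-0.16,0,0],[2.2,0.25,-0.16,1,0],[2.2,0.25,-0.16,2,0],[2.2,0.25,-0.16,2.6,0],[2.2,0.25,-0.16,3.0,0],[2.2,0.25,-0.16,3.4,0],[2.2,0.25,-0.16,3.4,0]]';  python3 - <<'E'
from h import *
print(bot.state()["ee_pos"],bot.state()["ft_torque"],go(.5935,.2137,.0245,-156.1))
E
```

```text
time: 15.83
ee_pos: [0.593, 0.2135, 0.0477]
tcp_rot: [2.634, -1.709, -0.002]
contact_force: [-0.1, 0.4, -1.3]
gripper_width: 0.0275
gripper_force: 29.9
[0.59296824 0.2135472  0.04767477] [-0.0279382   0.02592163 -0.01504811] t15.8 psi-156.0 q6 168.8 shift [ 0.01 -0.06  2.32] spin 0.003 (or -6.281)
```

No contact, so it is inside the rims. Continuing down.

```bash
python3 -m inch '[[2.2,0,0,0.5,0],[2.2,0,0,1,0],[2.2,0,0,1.5,0],[2.2,0,0,1.9,0],[2.2,0,0,2.2,0],[2.2,0,0,2.3,0],[2.2,0,0,2.3,0]]';  python3 - <<'E'
from h import *
print(bot.state()["ee_pos"],bot.state()["ft_torque"])
bot.grab_frame("scene")
for n in("carrier_center","pocket"):
    for r in bot.spot_point("scene",n)[:2]:print(n,round(r["score"],2),np.round(r["location"],3))
E
```

```text
time: 16.42
ee_pos: [0.5934, 0.2136, 0.0256]
tcp_rot: [2.635, -1.71, -0.0]
contact_force: [-0.8, -0.3, -0.0]
gripper_width: 0.0275
gripper_force: 29.9
[0.59341205 0.21360382 0.02559183] [ 0.04698515 -0.01431596  0.00550705]
carrier_center 0.65 [ 0.457  0.57  -0.002]
carrier_center 0.43 [0.594 0.214 0.032]
pocket 0.74 [0.599 0.214 0.031]
```

```bash
python3 -m inch '[[2.2,0,0,0.1,0],[2.2,0,0,0.2,0],[2.2,0,0,0.2,0],[3.5,0,0,0.2,0],[5,0,0,0.2,0],[5,0,0,0,0],[5,0,0,-3,0],[5,0,0,-7,0],[5,0,0,-12,0],[5,0,0,-17,0]]';  python3 - <<'E'
from h import *
print(bot.state()["ee_pos"],go(.495,.4145,.19,-135))
for c in("scene","top"):
  im=bot.grab_frame(c);cv2.imwrite(f"pics/{c}8.png",cv2.cvtColor(im,cv2.COLOR_RGB2BGR))
  if c=="scene":cv2.imwrite("pics/c8.png",cv2.cvtColor(cv2.resize(im[170:290,170:310],None,fx=4.5,fy=4.5,interpolation=cv2.INTER_CUBIC),cv2.COLOR_RGB2BGR))
  for n in("carrier_center","pocket","lens_peg","column","lens"):
    for r in bot.spot_point(c,n)[:2]:print(c,n,round(r["score"],2),np.round(r["location"],3))
E
```

```text
time: 17.4
ee_pos: [0.5931, 0.2136, 0.181]
tcp_rot: [2.635, -1.71, -0.001]
contact_force: [1.0, 0.9, 0.5]
gripper_width: 0.0505
gripper_force: 0.0
[0.59309471 0.2135674  0.18101444] t17.4 psi-156.0 q6 168.8 shift [-22.35   0.77  -0.9 ] spin -0.366 (or 5.917)
scene carrier_center 0.27 [0.469 0.464 0.105]
scene pocket 0.55 [0.598 0.215 0.03 ]
scene pocket 0.38 [0.395 0.232 0.001]
scene lens_peg 0.79 [0.489 0.417 0.132]
scene column 0.83 [0.532 0.34  0.103]
scene lens 0.8 [0.467 0.464 0.102]
top carrier_center 0.62 [0.593 0.214 0.032]
top pocket 0.6 [0.594 0.214 0.034]
top lens_peg 0.85 [0.49  0.42  0.136]
top lens_peg 0.55 [0.375 0.366 0.042]
top column 0.59 [0.536 0.343 0.103]
top lens 0.64 [0.463 0.465 0.104]
```

View pics/c8.png

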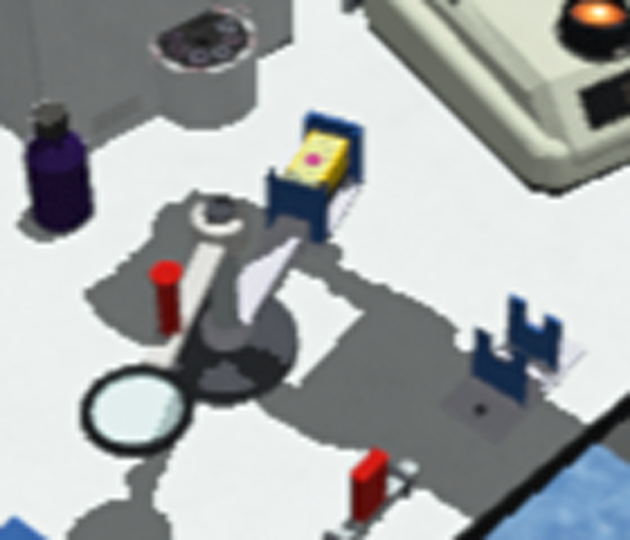

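The carrier lies flat in the pocket (crop (320,165)); bar and bystanders are fine. On to the peg.

```bash
python3 -m inch '[[5,-3,0.1,-1,-0.1],[5,-7,0.2,-1,-0.2],[5,-11,0.4,-1,-0.3],[5,-15,0.6,-1,-0.37],[5,-19,0.8,-1,-0.37],[5,-22.45,0.9,-1,-0.37],[5,-22.45,0.9,-1,-0.37],[5,-22.45,0.9,-1,-0.37],[5,-22.45,0.9,-1,-0.37]]';  python3 - <<'E'
from h import *
print(bot.state()["ee_pos"],go(.4935,.415,.12,-135))
for c in("scene","top"):
  im=bot.grab_frame(c)
  if c=="scene":cv2.imwrite("pics/c9.png",cv2.cvtColor(cv2.resize(im[150:290,140:310],None,fx=4,fy=4,interpolation=cv2.INTER_CUBIC),cv2.COLOR_RGB2BGR))
  for n in("lens_peg","column"):
    for r in bot.spot_point(c,n)[:2]:print(c,n,round(r["score"],2),np.round(r["location"],3))
E
```

```text
time: 18.75
ee_pos: [0.494, 0.4146, 0.1888]
tcp_rot: [2.904, -1.195, 0.0]
contact_force: [-0.1, -0.2, 0.3]
gripper_width: 0.0501
gripper_force: 0.0
[0.4939702  0.41462462 0.18881576] t18.8 psi-134.7 q6 168.0 shift [-0.06 -0.    6.88] spin 0.005 (or -6.279)
scene column 0.96 [0.537 0.339 0.104]
scene column 0.26 [0.706 0.345 0.006]
top lens_peg 0.49 [0.493 0.416 0.134]
top lens_peg 0.43 [0.46  0.565 0.001]
top column 0.57 [0.538 0.344 0.098]
```

View pics/c9.png

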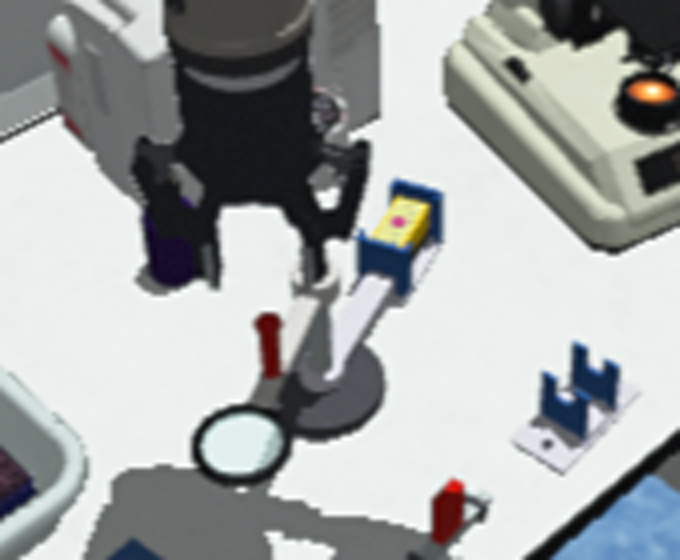

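The peg (crop (268,345)) lies straight below, between the fingers. Descending and closing on it.

```bash
python3 -m inch '[[5,-0.05,0,2,0],[5,-0.05,0,4.5,0],[5,-0.05,0,6.8,0],[5,-0.05,0,6.8,0],[3,-0.05,0,6.8,0],[1,-0.05,0,6.8,0],[1,-0.05,0,6.8,0],[1,-0.05,0,6.8,0]]' 25;  python3 - <<'E'
from h import *
s=bot.state();print(s["ee_pos"],s["ft_torque"],s["joints"])
C=np.array([.5365,.3407]);p=s["ee_pos"][:2]-C;b0=np.arctan2(p[1],p[0]);print(np.hypot(*p),np.degrees(b0))
psi=-134.7
M=R.from_rotvec(s["tcp_rot"]).as_matrix()
r=.085
for k in range(1,27):
    a=b0+np.radians(6.8*k) 
    d=np.array([*(C+r*np.array([np.cos(a),np.sin(a)])),s["ee_pos"][2]])-s["ee_pos"]
    print(k,np.degrees(a).round(1),(M.T@d*100)[:2].round(2),round(-np.radians(6.8*k),2))
E
```

```text
time: 19.72
ee_pos: [0.4945, 0.4155, 0.1232]
tcp_rot: [-2.903, 1.196, -0.003]
contact_force: [0.3, -1.4, 4.5]
gripper_width: 0.017
gripper_force: 24.3
[0.49454161 0.41551857 0.12319231] [-0.23964153 -0.0679837   0.00144875] [ 5.80539556e-01  6.53063373e-01  1.31049038e+00 -6.94682853e-04
  1.17502905e+00  2.93293438e+00]
0.08578067725471293 119.28378943504124
1 126.1 [-0.14  1.01] -0.12
2 132.9 [-0.24  2.01] -0.24
3 139.7 [-0.23  3.02] -0.36
4 146.5 [-0.09  4.02] -0.47
5 153.3 [0.17 4.99] -0.59
6 160.1 [0.53 5.93] -0.71
7 166.9 [1.01 6.82] -0.83
8 173.7 [1.59 7.64] -0.95
9 180.5 [2.26 8.39] -1.07
10 187.3 [3.02 9.06] -1.19
11 194.1 [3.85 9.63] -1.31
12 200.9 [ 4.74 10.1 ] -1.42
13 207.7 [ 5.68 10.46] -1.54
14 214.5 [ 6.66 10.71] -1.66
15 221.3 [ 7.66 10.84] -1.78
16 228.1 [ 8.67 10.85] -1.9
17 234.9 [ 9.67 10.74] -2.02
18 241.7 [10.66 10.51] -2.14
19 248.5 [11.6  10.17] -2.25
20 255.3 [12.5   9.71] -2.37
21 262.1 [13.35  9.16] -2.49
22 268.9 [14.12  8.51] -2.61
23 275.7 [14.8   7.77] -2.73
24 282.5 [15.4   6.96] -2.85
25 289.3 [15.89  6.08] -2.97
26 296.1 [16.28  5.15] -3.09
```

The opening of 17 mm shows a square peg held askew (16°). I'll open, turn to close along the arm (which also suits the wrist range), and regrip.

```bash
python3 -m inch '[[3,0,0,0,0],[4,0,0,0,0],[4,0,0,0,-0.12],[4,0,0,0,-0.24],[4,0,0,0,-0.36],[4,0,0,0,-0.48],[4,0,0,0,-0.6],[4,0,0,0,-0.72],[4,0,0,0,-0.84],[4,0,0,0,-0.96]]' 25; python3 -m inch '[[4,0,0,0,-0.12],[4,0,0,0,-0.24],[4,0,0,0,-0.33],[4,0,0,0,-0.33],[2,0,0,0,-0.33],[1,0,0,0,-0.33],[1,0,0,0,-0.33],[1,0,0,0,-0.33],[1,0,0,0,-0.33]]' 25; cat > arc.py <<'E'
from h import *
import sys
s=bot.state();print(s["ee_pos"],s["contact_force"].round(1),s["ft_torque"].round(2),"q6",np.degrees(s["joints"][5]).round(1))
C=np.array([float(sys.argv[1]),float(sys.argv[2])]);st=float(sys.argv[3]);n=int(sys.argv[4])
p=s["ee_pos"][:2]-C;b0=np.arctan2(p[1],p[0]);r=np.hypot(*p)
M=R.from_rotvec(s["tcp_rot"]).as_matrix();psi=np.degrees(np.arctan2(M[1,1],M[0,1]));print("r",r,"bearing",np.degrees(b0)%360,"psi",psi)
if len(sys.argv)>5:r=float(sys.argv[5])
for k in range(1,n+1):
    a=b0+np.radians(st*k)
    d=np.array([*(C+r*np.array([np.cos(a),np.sin(a)])),s["ee_pos"][2]])-s["ee_pos"]
    print(np.degrees(a).round(1)%360,(M.T@d*100)[:2].round(2),round(-np.radians(st*k),2))
E
python3 arc.py .5365 .3407 6 10
```

```text
time: 20.55
ee_pos: [0.4935, 0.4156, 0.1215]
tcp_rot: [-3.128, -0.29, -0.0]
contact_force: [0.3, 0.1, -0.4]
gripper_width: 0.04
gripper_force: 0.0
time: 21.3
ee_pos: [0.4935, 0.4157, 0.1215]
tcp_rot: [-3.04, -0.789, -0.0]
contact_force: [-0.6, 2.5, 2.2]
gripper_width: 0.0172
gripper_force: 24.3
[0.49346536 0.41565036 0.12147137] [-0.6  2.5  2.2] [ 0.21  0.11 -0.04] q6 94.2
r 0.08642648261286746 bearing 119.86337300847903 psi -60.89412644708418
125.9 [-0.9   0.06] -0.1
131.9 [-1.79  0.21] -0.21
137.9 [-2.66  0.46] -0.31
143.9 [-3.51  0.79] -0.42
149.9 [-4.31  1.21] -0.52
155.9 [-5.06  1.72] -0.63
161.9 [-5.75  2.3 ] -0.73
167.9 [-6.38  2.94] -0.84
173.9 [-6.94  3.65] -0.94
179.9 [-7.43  4.42] -1.05
```

```bash
python3 -m inch '[[3,0,0,0,0],[3,0,0,0,0],[3,0,0,0.6,0],[3,0,0,0.65,0],[1,0,0,0.65,0],[1,0,0,0.65,0],[1,0,0,0.65,0],[1,0,0,0.65,0]]' 25; python3 arc.py .5365 .3407 6 10
```

```text
time: 21.97
ee_pos: [0.4931, 0.4155, 0.1142]
tcp_rot: [3.04, 0.791, -0.002]
contact_force: [-1.6, 2.5, -3.4]
gripper_width: 0.0137
gripper_force: 24.4
[0.49309    0.41545129 0.11420965] [-1.6  2.5 -3.4] [0.28 0.09 0.01] q6 94.1
r 0.08644178744177253 bearing 120.14483976041736 psi -60.8444493322888
126.1 [-0.9   0.06] -0.1
132.1 [-1.79  0.22] -0.21
138.1 [-2.66  0.47] -0.31
144.1 [-3.5   0.81] -0.42
150.1 [-4.3   1.23] -0.52
156.1 [-5.05  1.74] -0.63
162.1 [-5.74  2.32] -0.73
168.1 [-6.37  2.97] -0.84
174.1 [-6.93  3.68] -0.94
180.1 [-7.41  4.45] -1.05
```

```bash
python3 arc.py .536 .3413 5 10 .085; python3 -m inch '[[1,-0.5,0,-0.1,-0.05],[1,-0.9,0.05,-0.1,-0.1],[1,-1.4,0.15,-0.1,-0.16],[1,-1.8,0.2,-0.1,-0.21],[1,-2.2,0.35,-0.1,-0.26],[1,-2.6,0.45,-0.1,-0.31],[1,-2.6,0.45,-0.1,-0.31]]'; python3 arc.py .536 .3413 6 12 .085
```

```text
[0.49309    0.41545129 0.11420965] [-1.6  2.5 -3.4] [0.28 0.09 0.01] q6 94.1
r 0.08567193866951132 bearing 120.05718475498024 psi -60.8444493322888
125.1 [-0.74  0.11] -0.09
130.1 [-1.47  0.22] -0.17
135.1 [-2.19  0.39] -0.26
140.1 [-2.9   0.63] -0.35
145.1 [-3.58  0.92] -0.44
150.1 [-4.23  1.27] -0.52
155.1 [-4.85  1.68] -0.61
160.1 [-5.43  2.14] -0.7
165.1 [-5.97  2.65] -0.79
170.1 [-6.46  3.21] -0.87
time: 22.55
ee_pos: [0.472, 0.3981, 0.1144]
tcp_rot: [2.88, 1.253, -0.005]
contact_force: [-0.8, 1.2, -10.8]
gripper_width: 0.0143
gripper_force: 24.6
[0.47197492 0.39810074 0.11435254] [ -0.8   1.2 -10.8] [0.12 0.12 0.06] q6 76.0
r 0.08558933882954672 bearing 138.42172035820863 psi -42.98013941287221
144.4 [-0.89  0.13] -0.1
150.4 [-1.76  0.29] -0.21
156.4 [-2.61  0.54] -0.31
162.4 [-3.44  0.88] -0.42
168.4 [-4.22  1.3 ] -0.52
174.4 [-4.95  1.8 ] -0.63
180.4 [-5.63  2.38] -0.73
186.4 [-6.24  3.03] -0.84
192.4 [-6.79  3.73] -0.94
198.4 [-7.25  4.49] -1.05
204.4 [-7.64  5.29] -1.15
210.4 [-7.94  6.13] -1.26
```

```bash
python3 -m inch '[[1,-0.4,0.05,0.08,-0.05],[1,-0.9,0.1,0.1,-0.1],[1,-1.3,0.18,0.1,-0.16],[1,-1.75,0.29,0.1,-0.21],[1,-2.2,0.4,0.1,-0.26],[1,-2.6,0.54,0.1,-0.31],[1,-3.0,0.7,0.1,-0.37],[1,-3.45,0.88,0.1,-0.42],[1,-3.45,0.88,0.1,-0.42]]'; python3 arc.py .536 .3413 6 12 .085
```

```text
time: 23.3
ee_pos: [0.4547, 0.3673, 0.1142]
tcp_rot: [-2.557, -1.824, 0.004]
contact_force: [-4.8, 1.6, -7.1]
gripper_width: 0.0137
gripper_force: 24.9
[0.45465285 0.36725098 0.11423664] [-4.8  1.6 -7.1] [0.19 0.56 0.08] q6 50.4
r 0.0853862486670948 bearing 162.30652395729027 psi -19.000580657061263
168.3 [-0.89  0.11] -0.1
174.3 [-1.76  0.26] -0.21
180.3 [-2.62  0.51] -0.31
186.3 [-3.44  0.85] -0.42
192.3 [-4.22  1.27] -0.52
198.3 [-4.96  1.78] -0.63
204.3 [-5.64  2.35] -0.73
210.3 [-6.25  2.99] -0.84
216.3 [-6.79  3.7 ] -0.94
222.3 [-7.26  4.46] -1.05
228.3 [-7.65  5.26] -1.15
234.3 [-7.95  6.09] -1.26
```

```bash
python3 -m inch '[[1,-0.7,0.08,0.05,-0.08],[1,-1.3,0.18,0.1,-0.16],[1,-1.95,0.3,0.1,-0.23],[1,-2.6,0.5,0.1,-0.31],[1,-3.2,0.74,0.1,-0.39],[1,-3.8,1.05,0.1,-0.47],[1,-4.4,1.4,0.1,-0.55],[1,-4.96,1.78,0.1,-0.63],[1,-4.96,1.78,0.1,-0.63]]'; python3 arc.py .536 .3413 6 10 .085
```

```text
time: 24.05
ee_pos: [0.4556, 0.3138, 0.1141]
tcp_rot: [-1.865, -2.527, 0.004]
contact_force: [-5.7, -3.0, 0.1]
gripper_width: 0.014
gripper_force: 25.3
[0.45559736 0.31382374 0.11408593] [-5.7 -3.   0.1] [-0.42  0.77  0.12] q6 9.5
r 0.08496781071213144 bearing 198.86700794737013 psi 17.139528348733375
204.9 [-0.89  0.07] -0.1
210.9 [-1.76  0.24] -0.21
216.9 [-2.61  0.49] -0.31
222.9 [-3.43  0.84] -0.42
228.9 [-4.21  1.26] -0.52
234.9 [-4.95  1.77] -0.63
240.9 [-5.62  2.35] -0.73
246.9 [-6.23  3.  ] -0.84
252.9 [-6.77  3.71] -0.94
258.9 [-7.23  4.47] -1.05
```

```bash
python3 -m inch '[[1,-0.7,0.0,0,-0.08],[1,-1.3,0.08,0,-0.16],[1,-1.95,0.2,0,-0.23],[1,-2.6,0.4,0,-0.31],[1,-3.2,0.64,0,-0.39],[1,-3.8,0.95,0,-0.47],[1,-4.4,1.3,0,-0.55],[1,-4.95,1.68,0,-0.63],[1,-4.95,1.68,0,-0.63]]'; python3 arc.py .536 .3413 6 10 .085
```

```text
time: 24.8
ee_pos: [0.488, 0.2717, 0.1141]
tcp_rot: [0.992, 2.98, -0.001]
contact_force: [0.1, -3.1, -2.3]
gripper_width: 0.014
gripper_force: 24.8
[0.4879566  0.27172677 0.1141411 ] [ 0.1 -3.1 -2.3] [-0.3   0.01  0.08] q6 -31.8
r 0.08454940803767329 bearing 235.3732032881037 psi 53.15920061494032
241.4 [-0.89  0.04] -0.1
247.4 [-1.76  0.21] -0.21
253.4 [-2.61  0.47] -0.31
259.4 [-3.43  0.82] -0.42
265.4 [-4.2   1.26] -0.52
271.4 [-4.93  1.77] -0.63
277.4 [-5.6   2.36] -0.73
283.4 [-6.21  3.01] -0.84
289.4 [-6.74  3.72] -0.94
295.4 [-7.19  4.49] -1.05
```

```bash
python3 -m inch '[[1,-0.7,0.0,0,-0.08],[1,-1.3,0.08,0,-0.16],[1,-1.95,0.2,0,-0.23],[1,-2.6,0.42,0,-0.31],[1,-3.2,0.66,0,-0.39],[1,-3.8,0.97,0,-0.47],[1,-4.4,1.35,0,-0.55],[1,-4.95,1.72,0,-0.63],[1,-4.95,1.72,0,-0.63]]'; python3 - <<'E'
from h import *
from scipy.optimize import least_squares
s=bot.state();P=np.array([[.4931,.4155],[.4720,.3981],[.4547,.3673],[.4556,.3138],[.4880,.2717],s["ee_pos"][:2]])
f=least_squares(lambda c:np.hypot(*(P-c[:2]).T)-.085,[.536,.341]);print("C",f.x,f.fun*1e3)
f=least_squares(lambda c:np.hypot(*(P-c[:2]).T)-c[2],[.536,.341,.085]);print("C",f.x,f.fun*1e3)
C=f.x[:2]
for q in([.594,.214],[.5936,.2137],[.592,.2135]):print(np.degrees(np.arctan2(*(np.array(q)-C)[::-1]))%360,np.hypot(*(np.array(q)-C)))
print("now",np.degrees(np.arctan2(*(P[-1]-C)[::-1]))%360)
for c in("scene","top"):
  bot.grab_frame(c)
  for n in("lens","carrier_center","pocket"):
    for r in bot.spot_point(c,n)[:2]:print(c,n,round(r["score"],2),np.round(r["location"],3))
E
python3 arc.py .536 .3413 4 6
```

```text
time: 25.55
ee_pos: [0.5381, 0.257, 0.1141]
tcp_rot: [0.022, 3.14, 0.001]
contact_force: [1.3, 2.6, -2.8]
gripper_width: 0.0139
gripper_force: 24.9
C [0.53581475 0.34197233] [ 0.03451276 -0.01389484 -0.02297892  0.01815643 -0.00322881  0.010474  ]
C [0.53584241 0.34197883 0.0850212 ] [ 0.02158641 -0.0186185  -0.019714    0.02520843 -0.00349005 -0.00497151]
294.43853290837274 0.14057342164879802
294.23967091272505 0.14068190397667008
293.60994640364163 0.14021585276610068
now 271.5359208173235
scene lens 0.71 [0.535 0.34  0.1  ]
scene carrier_center 0.5 [0.594 0.214 0.031]
scene carrier_center 0.34 [0.537 0.26  0.133]
scene pocket 0.94 [0.597 0.213 0.03 ]
top lens 0.59 [0.538 0.205 0.106]
top pocket 0.37 [0.593 0.214 0.032]
[0.53739116 0.25697219 0.11413348] [ 1.9  3.7 -1.8] [ 0.52 -0.24  0.03] q6 -71.0
r 0.08433928433226903 bearing 270.94512824355206 psi 89.198112908287
274.9 [-0.59  0.04] -0.07
278.9 [-1.17  0.12] -0.14
282.9 [-1.75  0.24] -0.21
286.9 [-2.31  0.4 ] -0.28
290.9 [-2.87  0.6 ] -0.35
294.9 [-3.41  0.83] -0.42
```

```bash
python3 -m inch '[[1,-0.6,0.04,0,-0.07],[1,-1.2,0.12,0,-0.14],[1,-1.75,0.24,0,-0.21],[1,-2.3,0.4,0,-0.28],[1,-2.85,0.6,0,-0.35],[1,-3.35,0.8,0,-0.405],[1,-3.35,0.8,0,-0.405],[1,-3.35,0.8,0,-0.405]]'; python3 arc.py .5358 .3420 1 1 .085; python3 -c "
from h import *
print(go(.5708,.2645,.114))"
```

```text
time: 26.62
ee_pos: [0.5705, 0.2643, 0.1141]
tcp_rot: [-0.609, 3.082, 0.0]
contact_force: [-0.9, 2.3, 0.8]
gripper_width: 0.0138
gripper_force: 25.1
[0.57054474 0.26432807 0.11407804] [-0.9  2.3  0.8] [0.43 0.09 0.09] q6 -94.5
r 0.08508893092107651 bearing 294.10024988687064 psi 112.35187423854867
295.1 [-0.15  0.01] -0.02
t26.6 psi112.4 q6 -94.5 shift [-0.03  0.01  0.01] spin 0.000 (or 0.000)
```

```bash
python3 -m inch '[[2,0,0,0,0],[4,0,0,0,0],[5,0,0,0,0],[5,0,0,0,0],[5,0,0,-3,0],[5,0,0,-7,0],[5,0,0,-11,0],[5,0,0,-15,0],[5,0,0,-18,0],[5,0,0,-18,0]]'; python3 -m inch '[[5,0,6,0,0],[5,0,12,0,0],[5,0,16,0,0],[5,0,16,0,0],[5,0,16,0,0],[5,0,16,0,0]]'; python3 - <<'E'
from h import *
a={}
for i in range(2):
 for c in("scene","top"):
  im=bot.grab_frame(c)
  if c=="scene":cv2.imwrite("pics/ca.png",cv2.cvtColor(cv2.resize(im[160:290,150:320],None,fx=4,fy=4,interpolation=cv2.INTER_CUBIC),cv2.COLOR_RGB2BGR))
  else:cv2.imwrite("pics/cb.png",cv2.cvtColor(cv2.resize(im[130:270,160:310],None,fx=4,fy=4,interpolation=cv2.INTER_CUBIC),cv2.COLOR_RGB2BGR))
  for n in("lens","carrier_center","pocket","bar_rod","lens_peg"):
    for r in bot.spot_point(c,n)[:2]:print(c,n,round(r["score"],2),np.round(r["location"],3))
print(bot.state()["time"],bot.state()["ee_pos"],bot.state()["contact_force"])
E
```

```text
time: 27.45
ee_pos: [0.5728, 0.2647, 0.3019]
tcp_rot: [-0.609, 3.068, 0.002]
contact_force: [0.8, -0.6, 0.6]
gripper_width: 0.05
gripper_force: 0.0
time: 27.95
ee_pos: [0.5084, 0.4135, 0.2931]
tcp_rot: [0.617, -3.08, 0.001]
contact_force: [0.8, -0.2, 0.3]
gripper_width: 0.0502
gripper_force: 0.0
scene lens 0.68 [0.594 0.216 0.102]
scene lens 0.35 [0.392 0.227 0.023]
scene carrier_center 0.65 [0.593 0.21  0.033]
scene pocket 0.89 [0.592 0.215 0.029]
scene bar_rod 0.68 [0.379 0.366 0.011]
scene bar_rod 0.56 [0.569 0.262 0.136]
scene lens_peg 0.94 [0.571 0.264 0.133]
scene lens_peg 0.71 [0.377 0.369 0.012]
top lens 0.75 [0.539 0.343 0.098]
top lens 0.62 [0.59  0.216 0.107]
top carrier_center 0.71 [0.569 0.265 0.134]
top pocket 0.45 [0.592 0.213 0.032]
top bar_rod 0.57 [0.383 0.37  0.006]
top lens_peg 0.64 [0.569 0.265 0.136]
top lens_peg 0.34 [0.394 0.226 0.021]
scene lens 0.92 [0.596 0.215 0.108]
scene carrier_center 0.48 [0.592 0.211 0.033]
scene pocket 0.91 [0.596 0.213 0.033]
scene bar_rod 0.64 [0.39  0.23  0.025]
scene bar_rod 0.54 [0.376 0.37  0.012]
scene lens_peg 0.68 [0.568 0.265 0.133]
top lens 0.66 [0.59  0.218 0.105]
top pocket 0.56 [0.594 0.217 0.033]
top bar_rod 0.48 [0.38  0.372 0.005]
top lens_peg 0.61 [0.571 0.264 0.135]
29.15 [0.50952138 0.41203477 0.29376127] [-0.35385947  0.65159599  0.64048893]
```

View pics/ca.png

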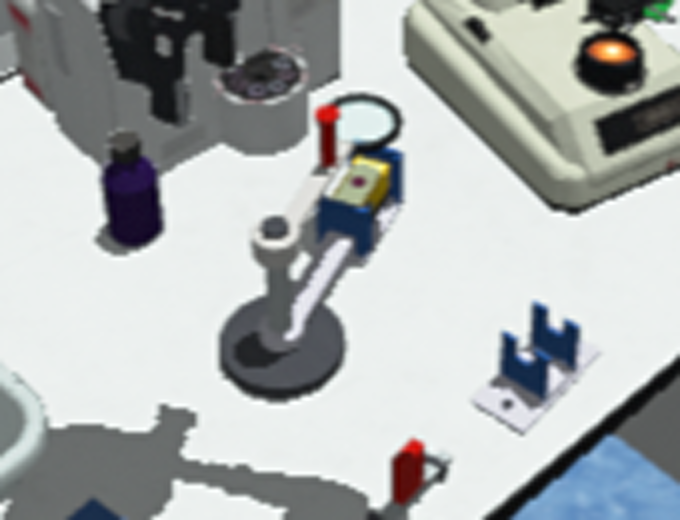

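View pics/cb.png

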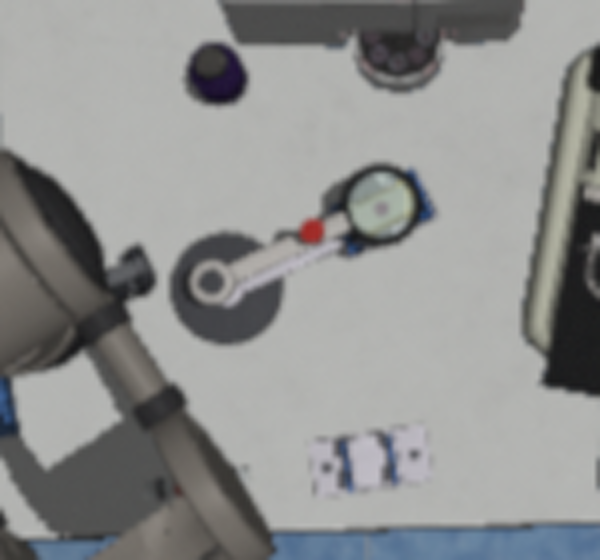

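The scene view shows the lens (crop (362,122)) over the seated carrier (358,180). In the top view the lens rim (382,205) is centred on the carrier, and the bar stands clear of the dock. Handing in.

```bash
python3 -c "
from workcell import bot
print(bot.finish_job())"
```

```text
the job is handed in; nothing more can be done
None
```

I handed the job in at about 29 s of the 64 s allowed, but no verdict came back. By the final pictures the bar stands on the worktop about 14 cm from the dock, the carrier lies flat in the pocket, and the lens is within about 3 mm of the pocket centre. The arm is clear, and I saw no bystander moved.

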